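# Third hand: hold a wear shoe against the sprung end stop of a packing conveyor

### The arm

A 7-joint arm with a two-finger parallel gripper is mounted at the origin on the work surface. World frame = base frame: x ahead of the robot, y to its left, z up, the work surface at z = 0. Lengths are in m, angles in rad, forces in N, time in s.
With the tool pointing down it reaches from about 0.4 to 0.85 m from the base axis. Payload 10.4 kg.
Tool frame: the origin (TCP) lies at the very end of the fingers, on their centre line; the grasp point (between the pads) lies manip.hold_point_z behind it (manip.hold_point_z is the distance from the TCP to the grasp point, in m); z points along the fingers, y is the direction in which the jaws open and shut (so a half turn about z gives the same grasp; the last joint's range is limited). The gripper opens to 85 mm and grips with 20 to 120 N. Pads are 22 mm wide; open, the fingers measure 114 mm over their backs; the gripper's body (76 mm by 85 mm) begins 54 mm behind the grasp point. The pads swing forward as they close: fully open they stand 13 mm farther back than shut.
Start: joints at [1.268, 0.332, -0.065, 1.46, 0.022, 1.35, -0.088], TCP at [0.173, -0.601, 0.231] pointing down, gripper open.
Joint ranges: [-2.6, 2.6], [-0.5, 2.12], [-1.47, 1.34], [0.16, 2.42], [-1.27, 4.41], [0.06, 2.06], [-2.6, 2.6]. Speed limits (rad/s): [2.22, 2.22, 2.79, 2.79, 3.14, 3.14, 3.14].

### API

Orientations are given as a unit quaternion [x, y, z, w].
In Python, from workcell import manip gives the robot as it stands.
- The arm moves only by the tool jog_arm, never from a script. Its arguments are lists of equal length, an entry for each row: "translation": the shift along the world's x, y, z in mm, a list of three; "turn": the turn about the world's z in degrees. In form: {"translation": [[x, y, z], ...], "turn": [turn, ...]}. A call has 1 to 12 rows; each row is the pose to reach, as a shift and turn from the pose measured when the call began; what a row does not reach only later rows make up. A row lasts 1/12 s, in which the tool goes at most 41.7 mm and 7.16 degrees, less where a joint would pass 70% of its speed; a pose out of reach is approached as far as the arm can. A call with a gripper value outside its range is refused whole. "grip" is the finger opening in mm, from 0 to 85.4, set as the call begins (left out, the last holds). The fingers move at their own pace and stop on an object; "grip_force" is the grip in N (left out, the last holds). Time passes only in rows, so rows that repeat a pose let the fingers close. It gives the time, the measured TCP pose, the force and the opening at its end, in the units of the state.
- manip.get_obs(): the state, without advancing time (a new reading comes with each control period).
- manip.camera(name): name is "scene" or "side" or "wrist"; returns a dict with "frame" (400x640x3 uint8, red, green, blue), "mtx" (3x3 intrinsics, pixels), "k1" (the pictures are not rectified: a ray, as slopes to the right and down, at radius r is drawn at 1 + k1 r^2 times it, then the intrinsics apply), "pose" (4x4, takes a point from camera to world coordinates). Camera axes: x right, y down, z forward; pixel columns grow to the right and rows downward; lengths in m; the calibration is good to about 2 mm. A picture is of the moment at which its call begins. There is no depth.
- manip.hand_in(): hands the job in, once; it reports no verdict.
Trained networks look in a picture, given as the dict that the camera call returned (one of the last four; its "shot" number tells which), for a name from the list of things; names that differ only in an ending like _2 or _b are one class to them, and where a whole thing is asked for, a point or a joint stands for the part that bears it (a point fixed in the world has none). Each returns a list of dicts, best first, with "confidence" (0 to 1); they miss things now and then, are a little off and sometimes report something else, mostly with a low value. They report only what shows in the picture. A call takes as long as a camera call. They do not tell look-alikes from the thing itself.
- manip.outline_of(picture, label): "mask" (400x640 bool, what is visible of it) and "extent" ([left, top, right, bottom] in pixels, round what is visible of it).
- manip.pinpoint(picture, label): "at" ([column, row] in pixels: a listed point, or the origin of a listed thing).
The state is a dict: "clock": time; "joint_pos": joint angles; "joint_velocities": joint speeds; "tau": joint torques, N m; "position": TCP position; "ee_rot": TCP orientation; "ft_force": force on the tool from outside, world axes, zero at the start; "torque": the same for the moment, N m; "grip_width": opening from 0.0 (shut) to 1.0 (fully open).
Only numpy, scipy, OpenCV 4.12 (cv2) and the standard library are available. Lean on these libraries where they do the work, as an engineer would, in place of code of your own. Each camera call takes 0.05 s, during which the arm holds its last target. There are 200 camera calls.

### The job

Pick up the white T-shaped wear shoe by its rib and hold its flat face squarely against the front of the sprung stop bar at the end of the packing conveyor, between the bar's two lugs and with the top edges of shoe and bar level, so that it hangs clear of the belt. Press it against the bar with a steady push of about 10 N (never so hard that the bar is driven to the end of its 30 mm travel), and finish while still gripping and pressing, so that a colleague can put the screws in. Leave the steel cup and the small carton on the bench where they are.

Things in the scene. Friction and masses are not known exactly. Their poses are not given: they have to be found in the camera images.
- shoe_rib (a point): Loose wear shoe, white plastic, T-shaped from above, 44 mm high, some 0.16 kg. This point: centre of its rib, 22 mm above the underside. Rib 50 mm long (own x -25 to +25 mm), 26 mm wide (own y): grip it across y. Cross plate at the rib's +x end, 12 mm thick (x +25 to +37), 116 mm wide (y -58 to +58). Its outer side, x = +37 mm, is the flat face that goes against the bar. z up.
- shoe: The same wear shoe; origin at the centre of the rib's underside, 22 mm straight below shoe_rib, same axes. It lies upright on the bench on its flat underside, as it is to be held.
- bar_face (a point): Centre of the front face of the sprung aluminium stop bar (170 mm wide, 44 high, 16 thick) across the conveyor's end; moves with the bar. x: level, into the bar, the way to push; y along the bar; z up. Top edge 22 mm above this point, lower edge 22 mm below (15 mm above the belt). Two bar-high lugs stand 10 mm out of the face, inner sides at y = -63 and +63 mm: 5 mm to spare each side of the shoe.
- bar (a joint): How far the stop bar is pushed in along its x, in m: 0 at rest, 0.030 at the end of its travel. Springs push it back with 600 N/m (0.6 N for every mm, no preload), so 10 N pushes it in by about 17 mm.
- conveyor: Fixed packing conveyor, green belt, 240 mm wide, runs along its x. Origin on the bench straight below bar_face at rest, same axes. Belt top 70 mm above the bench, reaching 570 mm back (-x) from the bar; side frames (y = +-104 to +-120 mm) 82 mm high. Behind the bar, x = 55 to 100 mm, a fixed grey guide block, at most 125 mm high.
- cup: Bystander: open steel cup, 72 mm across, 45 mm high; origin at the centre of its underside.
- carton: Bystander: small cardboard carton 75 x 55 x 45 mm; origin at the centre of its underside.
Mind the look-alikes: they are no part of the job. Several things look just like the shoe: the one meant starts nearest to the robot's base.

How it is judged:
On the way, in this order (a step that is already met when the one before it is completed fails the run):
1. the shoe is gripped and lifted off the bench, not yet touching the bar (height (world z) of shoe_rib above 0.045 m and contact force between the fingers and shoe above 2 N and contact force between shoe and bar below 0.5 N), for 0.2 s.
2. the shoe is pressed squarely on the bar between the lugs with 6 to 14 N (x of shoe_rib in the frame of bar_face between -0.041 and -0.034 m and y of shoe_rib in the frame of bar_face between -0.007 and 0.007 m and z of shoe_rib in the frame of bar_face between -0.006 and 0.006 m and angle between the x axis of shoe_rib and the x axis of bar_face, either way round below 0.07 rad and angle between shoe_rib's own z axis and vertical below 0.07 rad and contact force between shoe and bar between 6 and 14 N and contact force between each of the arm, the fingers and bar below 0.5 N and contact force between the fingers and shoe above 2 N), for 0.5 s.
At the end, for the whole second after the job is handed in: Shoe still gripped and at rest, its face on the bar (within 3 to 4 mm, square and upright within 4 degrees), centred between the lugs within 7 mm, level with the bar within 6 mm; push on the bar steady at 6 to 14 N; the robot itself does not touch the bar (all of step 2 and linear speed of shoe below 0.02 m/s); the arm keeps its last pose, push and grip.
It fails at once if the bar is driven to the end of its travel (value of joint bar above 0.029 m).
It fails at once if the cup is disturbed (moved over 30 mm) (distance of cup from where it was at the start of the episode above 0.03 m).
It fails at once if the carton is disturbed (moved over 30 mm) (distance of carton from where it was at the start of the episode above 0.03 m).
It also fails if it takes over 48 s, if anything falls off the work surface, if the arm or the gripper's body presses on something with over 40 N, if the wrist force passes 120 N, or if a joint passes its speed limit or range.

## Working session

There is one attempt and no reset: what is moved stays moved. The work goes in short steps, Python scripts to look and compute and a tool call to move; the robot and the scene stay as the last step left them, time stands still between calls to the robot, and variables do not carry over. Pictures are saved under pics/ and viewed, about 8 in all and at most 12, crops included, and the job is handed in when it is done.

Besides the shell and the picture viewer there is one more tool, called by a JSON object that holds its "fn" and its "kwargs", one argument or row to a line. jog_arm: Moves the arm, as the interface text tells. Its arguments: {"type":"object","properties":{"translation":{"type":"array"},"turn":{"type":"array"},"grip":{"type":"number"},"grip_force":{"type":"number"}},"required":["translation","turn"]}

```bash
mkdir -p pics
cat > h.py <<'E'
import numpy as np, cv2
from workcell import manip
def ray(p,uv):
    K=p["mtx"];d=np.array([(uv[0]-K[0,2])/K[0,0],(uv[1]-K[1,2])/K[1,1]])
    s=d.copy()
    for _ in range(30): s=d/(1+p["k1"]*(s@s))
    T=np.array(p["pose"]);return T[:3,3],T[:3,:3]@np.array([s[0],s[1],1.])
def atz(p,uv,z):
    o,d=ray(p,uv);return o+d*(z-o[2])/d[2]
def proj(p,X):
    T=np.array(p["pose"]);c=(np.asarray(X)-T[:3,3])@T[:3,:3];s=c[:,:2]/c[:,2:]
    s=s*(1+p["k1"]*(s**2).sum(1,keepdims=True));K=p["mtx"]
    return np.c_[s[:,0]*K[0,0]+K[0,2],s[:,1]*K[1,1]+K[1,2]]
def save(p,n): cv2.imwrite("pics/"+n+".png",p["frame"][:,:,::-1])
E
python3 - <<'E'
from h import *
np.set_printoptions(precision=4,suppress=True)
s=manip.get_obs();print(s,manip.hold_point_z)
for n in ["scene","side","wrist"]:
    p=manip.camera(n);save(p,n+"0");print(n,np.array(p["pose"])[:3].round(3).tolist())
    for l,z in [("shoe_rib",.022),("shoe",0),("bar_face",.107),("conveyor",0),("cup",0),("carton",0)]:
        for r in manip.pinpoint(p,l): print(l,np.round(r["at"],1),round(r["confidence"],2),atz(p,r["at"],z))
a=[cv2.imread(f"pics/{n}0.png") for n in("scene","side")]
cv2.imwrite("pics/a.png",cv2.resize(np.vstack(a),None,fx=.75,fy=.75))
E
```

```text
{'clock': 0.0, 'joint_pos': array([ 1.2684,  0.3329, -0.0647,  1.461 ,  0.0216,  1.3499, -0.0885]), 'joint_velocities': array([ 0.0015, -0.0021, -0.0003,  0.0013, -0.001 ,  0.0002,  0.0018]), 'tau': array([  0.0001, -62.5445,   0.0492, -39.1606,   0.0161,   0.0098,
         0.    ]), 'position': array([ 0.1725, -0.6003,  0.2305]), 'ee_rot': array([ 0.9902,  0.1394, -0.0001, -0.0007]), 'ft_force': array([-0.4217, -0.1113, -0.7524]), 'torque': array([ 0.0186, -0.0711,  0.0508]), 'grip_width': 0.998176402865432} 0.0187
scene [[-0.257, 0.713, -0.652, 1.294], [0.966, 0.185, -0.179, 0.049], [-0.007, -0.676, -0.736, 0.917]]
shoe_rib [256.  202.4] 0.97 [ 0.551  -0.3322  0.022 ]
shoe_rib [231.4 240.7] 0.83 [ 0.6904 -0.3469  0.022 ]
shoe_rib [197.2 198.5] 0.77 [ 0.5782 -0.4951  0.022 ]
shoe_rib [328.6 198. ] 0.53 [ 0.4855 -0.1445  0.022 ]
shoe [202.8 200. ] 0.91 [ 0.5619 -0.4905  0.    ]
shoe [257.5 207.8] 0.69 [ 0.5507 -0.3304  0.    ]
shoe [233.9 246.1] 0.55 [ 0.6901 -0.3437  0.    ]
bar_face [464.7 219.4] 0.76 [0.5484 0.2051 0.107 ]
conveyor [456.  243.8] 0.92 [0.5394 0.2074 0.    ]
cup [32
[... 163 characters left out ...]
4, 0.166, 0.386], [-0.241, 0.731, -0.638, 0.677], [-0.01, -0.659, -0.752, 1.043]]
shoe_rib [349.9 167.1] 0.85 [ 0.5517 -0.3304  0.022 ]
shoe_rib [305.8 153.5] 0.85 [ 0.6934 -0.3566  0.022 ]
shoe_rib [356.  130.3] 0.57 [ 0.5657 -0.4967  0.022 ]
shoe [353.  172.2] 0.87 [ 0.542  -0.3332  0.    ]
shoe [307.7 159.9] 0.84 [ 0.687  -0.3528  0.    ]
shoe [354.2 134.8] 0.78 [ 0.571  -0.4991  0.    ]
bar_face [305.  310.9] 0.63 [0.5446 0.1988 0.107 ]
conveyor [307.2 336.7] 0.81 [0.5408 0.2066 0.    ]
cup [366.5 221.9] 0.73 [ 0.4691 -0.1559  0.    ]
carton [308.4 200.4] 0.85 [ 0.6432 -0.1944  0.    ]
wrist [[0.276, -0.925, -0.262, 0.238], [-0.961, -0.266, -0.076, -0.582], [0.001, 0.273, -0.962, 0.375]]
```

View pics/a.png

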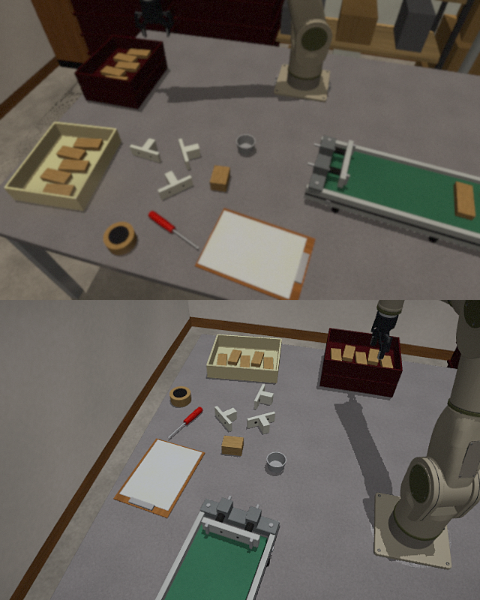

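```bash
cat >> h.py <<'E'
from scipy.optimize import minimize
def box(a,b): return np.array([[x,y,z] for x in(a[0],b[0]) for y in(a[1],b[1]) for z in(a[2],b[2])],float)
SHOE=[box((-.025,-.013,0),(.025,.013,.044)),box((.025,-.058,0),(.037,.058,.044))]
BAR=[box((0,-.085,-.022),(.016,.085,.022)),box((-.01,-.085,-.022),(0,-.063,.022)),box((-.01,.063,-.022),(0,.085,.022))]
def place(B,q,z):
    c,s=np.cos(q[2]),np.sin(q[2]);R=np.array([[c,-s,0],[s,c,0],[0,0,1]])
    return [b@R.T+[q[0],q[1],z] for b in B]
S=4
def sil(p,Bs):
    m=np.zeros((400*S,640*S),np.uint8)
    for b in Bs: cv2.fillConvexPoly(m,np.round(cv2.convexHull((proj(p,b)*S+S/2).astype(np.float32))[:,0]).astype(np.int32),1)
    return cv2.resize(m.astype(np.float32),(640,400),interpolation=cv2.INTER_AREA)
def fit(views,B,z,q0,yaws):
    def cost(q):
        c=0
        for p,m in views:
            s=sil(p,place(B,q,z)); c+=1-np.minimum(s,m).sum()/np.maximum(s,m).sum()
        return c/len(views)
    best=[]
    for y in yaws:
        x=np.array([q0[0],q0[1],y])
        for sc in(1,.3):
            r=minimize(cost,x,method="Nelder-Mead",options=dict(initial_simplex=np.array([x]+[x+sc*d for d in np.diag([.02,.02,.3])]),xatol=1e-4,fatol=1e-4));x=r.x
        best.append((r.fun,*r.x))
    return sorted(best)
def pick(p,l,X):
    u=proj(p,[X])[0];rs=manip.outline_of(p,l)
    f=lambda r:np.hypot((r["extent"][0]+r["extent"][2])/2-u[0],(r["extent"][1]+r["extent"][3])/2-u[1])
    r=min(rs,key=f) if rs else None
    if r is None or f(r)>25: print("no",l,u,[(x["extent"],x["confidence"]) for x in rs]); return None
    return p,np.array(r["mask"]).astype(np.float32)
E
python3 - <<'E'
from h import *
np.set_printoptions(precision=4,suppress=True)
P={n:manip.camera(n) for n in("scene","side")}
out=[]
for l,B,X,z,y in [("shoe",SHOE,(.551,-.331,.02),0,np.arange(8)*np.pi/4),("bar",BAR,(.547,.203,.107),.107,[-1.9,-1.57,-1.2])]:
    v=[w for w in(pick(p,l,X) for p in P.values()) if w]
    if not v: continue
    for vv in ([v]+[[w] for w in v] if len(v)>1 else [v]):
        f=fit(vv,B,z,X,y);print(l,len(vv),np.array(f[:2]))
        if len(vv)==len(v): out.append((l,B,f[0][1:],z))
ims=[]
for n,p in P.items():
    im=cv2.resize(p["frame"][:,:,::-1],None,fx=4,fy=4,interpolation=cv2.INTER_CUBIC)
    for l,B,q,z in out:
        t=im.copy()
        for b in place(B,q,z):
            cv2.polylines(t,[np.round(cv2.convexHull((proj(p,b)*4+2).astype(np.float32))).astype(np.int32)],True,(0,0,255),1)
        u=(proj(p,[[q[0],q[1],z]])[0]*4).astype(int);ims.append(cv2.resize(t[u[1]-180:u[1]+180,u[0]-240:u[0]+240],(400,300)))
cv2.imwrite("pics/b.png",np.vstack([np.hstack(ims[:2]),np.hstack(ims[2:])]))
E
```

```text
shoe 2 [[ 0.1213  0.549  -0.3333  5.3234]
 [ 0.1218  0.5481 -0.333   5.3143]]
shoe 1 [[ 0.0736  0.5485 -0.3331  5.3072]
 [ 0.0738  0.5483 -0.3333  5.3139]]
shoe 1 [[ 0.1601  0.5497 -0.3361  5.3666]
 [ 0.1616  0.5492 -0.3358 -0.9363]]
bar 2 [[ 0.3192  0.5438  0.2007 -1.6772]
 [ 0.3208  0.5436  0.2008 -1.6832]]
bar 1 [[ 0.3835  0.5433  0.2011 -1.6881]
 [ 0.3843  0.544   0.2012 -1.6827]]
bar 1 [[ 0.2489  0.5441  0.1996 -1.6739]
 [ 0.2496  0.5437  0.1997 -1.6659]]
```

View pics/b.png

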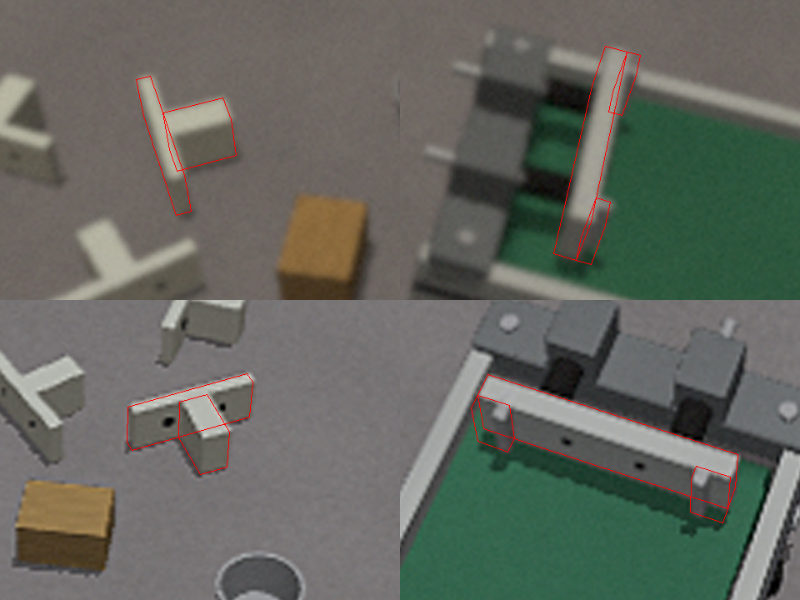

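{"fn": "jog_arm", "kwargs": {
  "translation": [
    [375,270,0],
    [375,270,0],
    [375,270,0],
    [375,270,0],
    [375,270,0],
    [375,270,0],
    [375,270,0],
    [375,270,0],
    [375,270,0],
    [375,270,0],
    [375,270,0],
    [375,270,0]
  ],
  "turn": [109,109,109,109,109,109,109,109,109,109,109,109],
  "grip": 65,
  "grip_force": 40
}}

```text
clock: 2.35
position: [0.5537, -0.3226, 0.2312]
ee_rot: [0.623, 0.782, 0.003, -0.0]
ft_force: [1.4, 1.7, -0.3]
grip_width: 0.764
```

{"fn": "jog_arm", "kwargs": {
  "translation": [
    [-7,-8,-60],
    [-7,-8,-60],
    [-7,-8,-60],
    [-7,-8,-60],
    [-7,-8,-60],
    [-7,-8,-60]
  ],
  "turn": [22,22,22,22,22,22]
}}

```text
clock: 2.85
position: [0.5471, -0.331, 0.1722]
ee_rot: [0.464, 0.886, 0.003, 0.0]
ft_force: [0.4, 1.0, -0.5]
grip_width: 0.762
```

Run:
```python
from h import *
np.set_printoptions(precision=4,suppress=True)
s=manip.get_obs();print(s["position"],s["ee_rot"],s["joint_pos"])
p=manip.camera("wrist")
for r in manip.outline_of(p,"shoe"): print(r["extent"],r["confidence"])
X=(.549,-.333,.022);print(proj(p,[X]))
im=p["frame"][:,:,::-1].copy()
v=pick(p,"shoe",X)
q=(.549,-.333,-.96)
if v:
    f=fit([v],SHOE,0,X,[-.96]);print(f,np.degrees(f[0][3]));q=f[0][1:]
for b in place(SHOE,q,0): cv2.polylines(im,[np.round(cv2.convexHull(proj(p,b).astype(np.float32))).astype(np.int32)],True,(0,0,255),1)
cv2.imwrite("pics/c.png",im)
```

```text
[ 0.5471 -0.331   0.1722] [0.4644 0.8856 0.0025 0.0002] [ 0.883   0.4549 -0.5458  1.4737  0.2352  1.2787  0.9199]
[417.3, 214.9, 452.8, 291.5] 0.85
[247.4, 282.7, 317.9, 338.6] 0.82
[265.2, 167.1, 378.2, 233.3] 0.76
[[321.8009 192.9723]]
[(np.float64(0.027319610118865967), np.float64(0.5478143371040956), np.float64(-0.3319234349430349), np.float64(-0.9780396771999577))] -56.037545699894984
```

View pics/c.png

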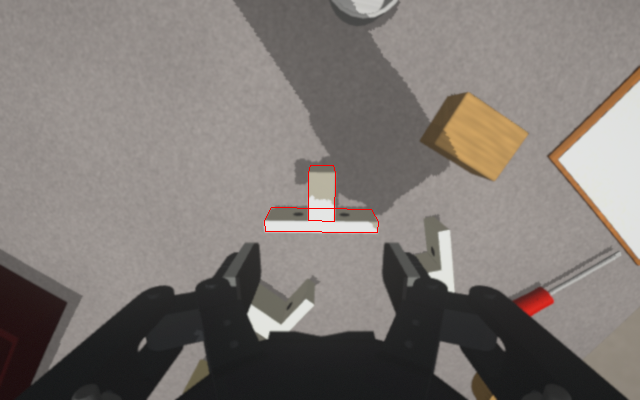

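{"fn": "jog_arm", "kwargs": {
  "translation": [
    [-1,2,-40],
    [-1,2,-80],
    [-1,2,-120],
    [-1,2,-145],
    [-1,2,-165],
    [-1,2,-165],
    [-1,2,-165]
  ],
  "turn": [-0.7,-0.7,-0.7,-0.7,-0.7,-0.7,-0.7]
}}

```text
clock: 3.58
position: [0.5459, -0.3286, 0.0071]
ee_rot: [0.469, 0.883, 0.002, -0.0]
ft_force: [0.9, -0.1, 0.7]
grip_width: 0.765
```

{"fn": "jog_arm", "kwargs": {
  "translation": [
    [0,0,0],
    [0,0,0],
    [0,0,0],
    [0,0,0],
    [0,0,0],
    [0,0,0],
    [0,0,0],
    [0,0,0]
  ],
  "turn": [0,0,0,0,0,0,0,0],
  "grip": 0,
  "grip_force": 60
}}

```text
clock: 4.25
position: [0.5469, -0.3291, 0.0089]
ee_rot: [0.469, 0.883, 0.002, 0.001]
ft_force: [-0.6, 0.5, 6.5]
grip_width: 0.298
```

{"fn": "jog_arm", "kwargs": {
  "translation": [
    [0,0,20],
    [0,0,50],
    [0,0,90],
    [0,0,130],
    [0,0,170],
    [0,0,190],
    [0,0,190]
  ],
  "turn": [0,0,0,0,0,0,0]
}}

```text
clock: 4.83
position: [0.5492, -0.3299, 0.2055]
ee_rot: [0.469, 0.883, 0.002, 0.006]
ft_force: [1.4, -0.5, -1.7]
grip_width: 0.296
```

Run:
```python
from h import *
np.set_printoptions(precision=4,suppress=True)
s=manip.get_obs();print(s["position"],s["ee_rot"],s["grip_width"],s["ft_force"])
p=manip.camera("wrist");save(p,"d")
for l in("shoe","shoe_rib"): print([(np.round(r["at"]),round(r["confidence"],2)) for r in manip.pinpoint(p,l)])
```

```text
[ 0.5492 -0.3299  0.2055] [0.4694 0.883  0.002  0.0055] 0.2955994385211068 [ 1.3643 -0.4568 -1.7419]
[(array([319., 251.]), 0.81), (array([400., 249.]), 0.79), (array([267., 286.]), 0.55), (array([350.,   0.]), 0.25)]
[(array([320., 270.]), 0.93), (array([400., 258.]), 0.63)]
```

View pics/d.png

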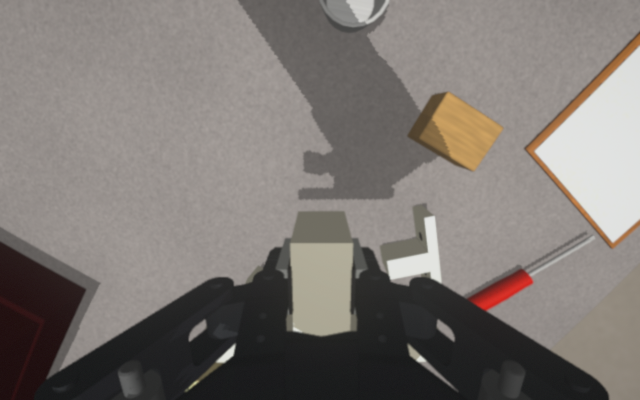

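{"fn": "jog_arm", "kwargs": {
  "translation": [
    [0,20,40],
    [0,55,65],
    [-4,95,65],
    [-4,135,65],
    [-4,175,65],
    [-4,215,65],
    [-4,255,65],
    [-4,295,65],
    [-4,335,65],
    [-4,375,65],
    [-4,410,65],
    [-4,430,65]
  ],
  "turn": [-3,-7,-11,-15,-19,-23,-27,-31,-35,-38,-40,-40]
}}

```text
clock: 5.98
position: [0.5407, 0.1057, 0.2615]
ee_rot: [0.742, 0.67, 0.001, -0.0]
ft_force: [0.3, -0.6, -1.8]
grip_width: 0.296
```

{"fn": "jog_arm", "kwargs": {
  "translation": [
    [0,0,0],
    [0,0,0],
    [0,0,0]
  ],
  "turn": [0,0,0]
}}

```text
clock: 6.23
position: [0.5404, 0.1045, 0.2602]
ee_rot: [0.743, 0.67, 0.0, -0.001]
ft_force: [0.3, -0.4, -2.5]
grip_width: 0.293
```

Run:
```python
from h import *
np.set_printoptions(precision=4,suppress=True)
s=manip.get_obs();print(s["position"],s["ee_rot"],s["ft_force"],s["joint_pos"])
p=manip.camera("wrist")
for r in manip.outline_of(p,"bar"): print(r["extent"],r["confidence"])
for r in manip.pinpoint(p,"bar_face"): print(r["at"],r["confidence"],atz(p,r["at"],.107))
X=(.545,.201,.107);print(proj(p,[X]))
im=p["frame"][:,:,::-1].copy()
q=(.544,.2,-1.67);v=pick(p,"bar",X)
if v:
    f=fit([v],BAR,.107,X,[-1.65]);print(f,np.degrees(f[0][3]));q=f[0][1:]
    im[v[1]>0,0]//=2
for b in place(BAR,q,.107): cv2.polylines(im,[np.round(cv2.convexHull(proj(p,b).astype(np.float32))).astype(np.int32)],True,(0,0,255),1)
cv2.imwrite("pics/e.png",im);save(p,"e_raw")
```

```text
[0.5404 0.1045 0.2602] [ 0.7425  0.6698  0.0003 -0.0007] [ 0.284  -0.3723 -2.4681] [ 0.3642  0.2258 -0.7368  1.5861  0.1521  1.389  -0.4905]
[219.8, 78.4, 408.6, 212.2] 0.81
[316.3, 92.6] 0.57 [0.5447 0.2021 0.107 ]
[[316.7649  93.774 ]]
no bar [316.7649  93.774 ] [([219.8, 78.4, 408.6, 212.2], 0.81)]
```

View pics/e.png

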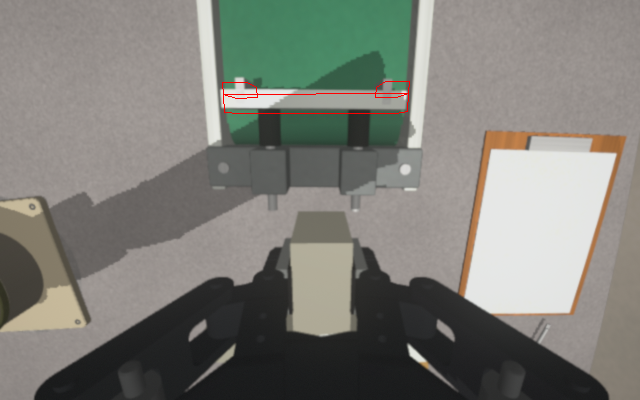

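Run:
```python
import cv2
im=cv2.imread("pics/e_raw.png")[65:125,205:425]
cv2.imwrite("pics/f.png",cv2.resize(im,None,fx=3.6,fy=3.6*2,interpolation=cv2.INTER_CUBIC))
```

```text
(no output)
```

View pics/f.png

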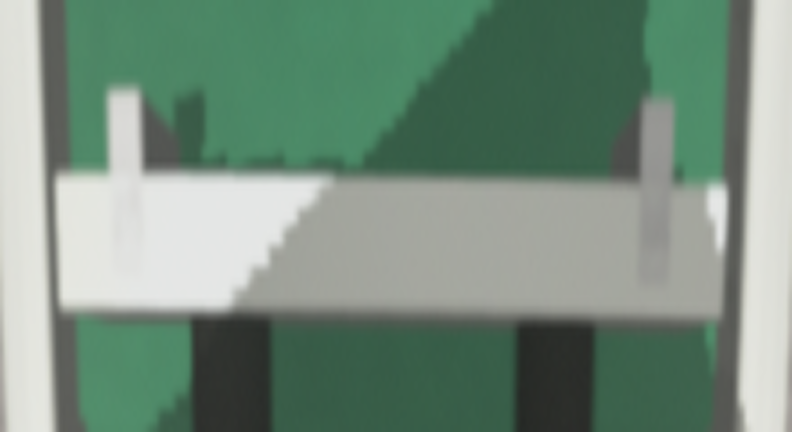

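Run:
```python
from h import *
np.set_printoptions(precision=4,suppress=True)
p=manip.camera("wrist")
g=lambda x,y:(205+(x+.5)/3.6-.5,65+(y+.5)/7.2-.5)
L={k:atz(p,g(*v),.129)[:2] for k,v in dict(fl=(56,173),fr=(726,184),rl=(61,309),rr=(722,318),il=(141,173),ir=(641,184),tl=(141,88),tr=(641,98)).items()}
for k,v in L.items(): print(k,v)
for a,b in(("fl","fr"),("rl","rr"),("il","ir")):
    d=L[b]-L[a];print(a,np.linalg.norm(d),np.degrees(np.arctan2(d[1],d[0])),(L[a]+L[b])/2)
s=manip.get_obs();print(s["position"],s["ee_rot"],s["clock"])
```

```text
fl [0.4586 0.2128]
fr [0.6281 0.1935]
rl [0.4567 0.1963]
rr [0.6266 0.1772]
il [0.4802 0.2103]
ir [0.6065 0.1956]
tl [0.4819 0.2203]
tr [0.607  0.2059]
fl 0.1705933415861937 -6.472704131073063 [0.5434 0.2032]
rl 0.17090152651465898 -6.40125225120787 [0.5416 0.1868]
il 0.1270986642988099 -6.623377843026799 [0.5433 0.203 ]
[0.5409 0.1044 0.2614] [ 0.743   0.6693  0.0012 -0.0001] 6.4833
```

{"fn": "jog_arm", "kwargs": {
  "translation": [
    [2,40,0],
    [5,80,0],
    [8,120,0],
    [10,155,0],
    [10,168,-15],
    [10,168,-50],
    [10,168,-90],
    [10,168,-125],
    [10,168,-150],
    [10,168,-160],
    [10,168,-160],
    [10,168,-160]
  ],
  "turn": [-0.5,-0.5,-0.5,-0.5,-0.5,-0.5,-0.5,-0.5,-0.5,-0.5,-0.5,-0.5]
}}

```text
clock: 7.48
position: [0.5515, 0.2724, 0.1024]
ee_rot: [0.746, 0.666, 0.002, -0.0]
ft_force: [0.4, 0.7, -0.9]
grip_width: 0.295
```

Run:
```python
from h import *
np.set_printoptions(precision=4,suppress=True)
s=manip.get_obs();P=s["position"];e=s["ee_rot"];print(P,e,s["ft_force"],np.degrees(2*np.arctan2(e[1],e[0]))-180)
bx=np.array([-.1123,-.9937]);c=P[:2]+.0028*bx
ims=[]
for n in("scene","side"):
    p=manip.camera(n)
    im=cv2.resize(p["frame"][:,:,::-1],None,fx=4,fy=4,interpolation=cv2.INTER_CUBIC)
    raw=im.copy()
    for B,q,z in((SHOE,(*c,np.radians(-96.4)),P[2]-.0089),(BAR,(.5434,.203,np.radians(-96.45)),.107)):
      for b in place(B,q,z): cv2.polylines(im,[np.round(cv2.convexHull((proj(p,b)*4+2).astype(np.float32))).astype(np.int32)],True,(0,0,255),1)
    u=(proj(p,[[*c,.1]])[0]*4).astype(int)
    ims.append(np.hstack([t[u[1]-150:u[1]+150,u[0]-200:u[0]+200] for t in(raw,im)]))
    for r in manip.pinpoint(p,"shoe_rib"): print(n,r["at"],r["confidence"],atz(p,r["at"],P[2]+.0131))
print("expect",c)
cv2.imwrite("pics/g.png",np.vstack(ims))
```

```text
[0.5515 0.2724 0.1024] [ 0.7461  0.6658  0.0016 -0.0001] [ 0.4021  0.6872 -0.9434] -96.50900783414379
scene [492.7, 223.3] 0.91 [0.5519 0.2682 0.1155]
scene [195.4, 198.1] 0.8 [ 0.6529 -0.4432  0.1155]
scene [232.3, 241.4] 0.74 [ 0.7548 -0.3028  0.1155]
side [306.3, 154.5] 0.97 [ 0.6629 -0.2584  0.1155]
side [295.1, 337.9] 0.89 [0.5469 0.2672 0.1155]
side [353.0, 131.8] 0.71 [ 0.5564 -0.3807  0.1155]
expect [0.5512 0.2697]
```

View pics/g.png

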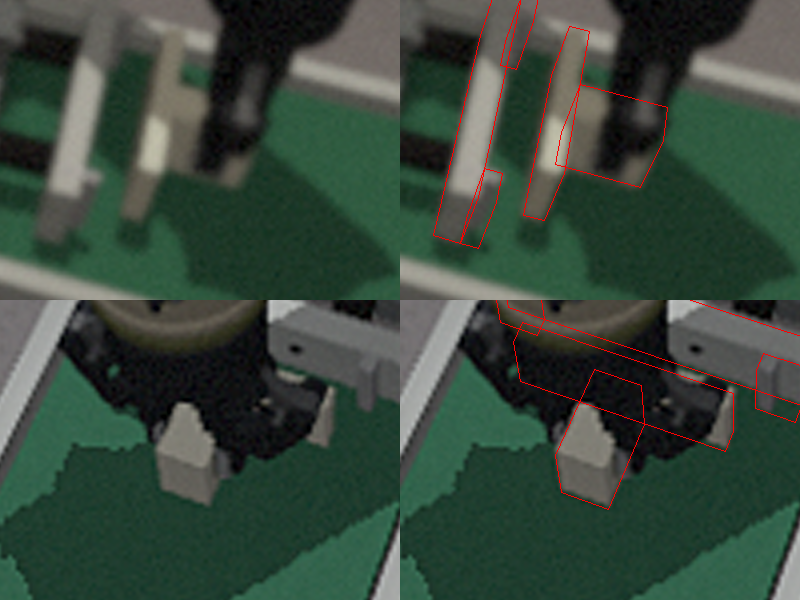

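{"fn": "jog_arm", "kwargs": {
  "translation": [
    [0,0,-5],
    [0,0,-8.5],
    [-1,-8,-8.5],
    [-2,-18,-8.5],
    [-3,-25,-8.5],
    [-3,-25,-8.5],
    [-3,-25,-8.5]
  ],
  "turn": [0,0,0,0,0,0,0]
}}

```text
clock: 8.27
position: [0.5492, 0.2468, 0.095]
ee_rot: [0.747, 0.665, 0.003, 0.001]
ft_force: [-0.1, -0.2, -1.2]
grip_width: 0.292
```

{"fn": "jog_arm", "kwargs": {
  "translation": [
    [-0.5,-3,0],
    [-0.8,-6,0],
    [-1.1,-9,0],
    [-1.3,-12,0],
    [-1.3,-12,0],
    [-1.3,-12,0]
  ],
  "turn": [0,0,0,0,0,0]
}}

```text
clock: 8.77
position: [0.5477, 0.2357, 0.0952]
ee_rot: [0.746, 0.666, 0.003, 0.0]
ft_force: [-1.0, 4.3, -2.0]
grip_width: 0.292
```

{"fn": "jog_arm", "kwargs": {
  "translation": [
    [-0.3,-2.5,-0.7],
    [-0.6,-5,-1],
    [-0.9,-7.5,-1],
    [-1.1,-9.5,-1],
    [-1.1,-9.5,-1],
    [-1.1,-9.5,-1],
    [-1.1,-9.5,-1],
    [-1.1,-9.5,-1],
    [-1.1,-9.5,-1],
    [-1.1,-9.5,-1]
  ],
  "turn": [0,0,0,0,0,0,0,0,0,0]
}}

```text
clock: 9.6
position: [0.5469, 0.2286, 0.095]
ee_rot: [0.746, 0.666, 0.005, -0.0]
ft_force: [1.8, 8.6, -0.1]
grip_width: 0.297
```

Run:
```python
from h import *
np.set_printoptions(precision=4,suppress=True)
for n in("scene","side","wrist"):
    p=manip.camera(n);s=manip.get_obs();P=s["position"];e=s["ee_rot"]
    print(s["clock"],P,e,s["ft_force"],s["torque"],s["grip_width"],np.degrees(2*np.arctan2(e[1],e[0]))-180)
    if n=="scene": q=p
bx=np.array([-.1123,-.9937]);by=np.array([.9937,-.1123]);c=P[:2]+.0028*bx
d=c-[.5434,.203];print("rib in bar rest",d@bx,d@by)
push=d@bx+.037;b=np.array([.5434,.203])+push*bx
ims=[]
for n,p in(("scene",q),("side",manip.camera("side"))):
    im=cv2.resize(p["frame"][:,:,::-1],None,fx=4,fy=4,interpolation=cv2.INTER_CUBIC);raw=im.copy()
    for B,o,z in((SHOE,c,P[2]-.0089),(BAR,b,.107)):
      for k in place(B,(*o,np.radians(-96.4)),z): cv2.polylines(im,[np.round(cv2.convexHull((proj(p,k)*4+2).astype(np.float32))).astype(np.int32)],True,(0,0,255),1)
    u=(proj(p,[[*c,.1]])[0]*4).astype(int)
    ims.append(np.hstack([t[u[1]-150:u[1]+150,u[0]-200:u[0]+200] for t in(raw,im)]))
cv2.imwrite("pics/i.png",np.vstack(ims))
```

```text
9.65 [0.5469 0.2286 0.0951] [ 0.7457  0.6663  0.0048 -0.0003] [ 0.961   8.2705 -0.4565] [ 1.7018 -0.1269  0.06  ] 0.29341174974183665 -96.43545123279281
9.7 [0.5469 0.2286 0.095 ] [ 0.7457  0.6663  0.0048 -0.0003] [ 1.1198  8.7588 -1.0033] [ 1.7017 -0.1692  0.0076] 0.2991551478782637 -96.43966037503128
9.75 [0.5469 0.2286 0.0951] [ 0.7457  0.6663  0.0048 -0.0003] [1.2489 8.1163 0.7842] [ 1.6912 -0.1573  0.0422] 0.2971047599782771 -96.43960361676707
rib in bar rest -0.023036129995432583 0.0005851030454408501
```

View pics/i.png

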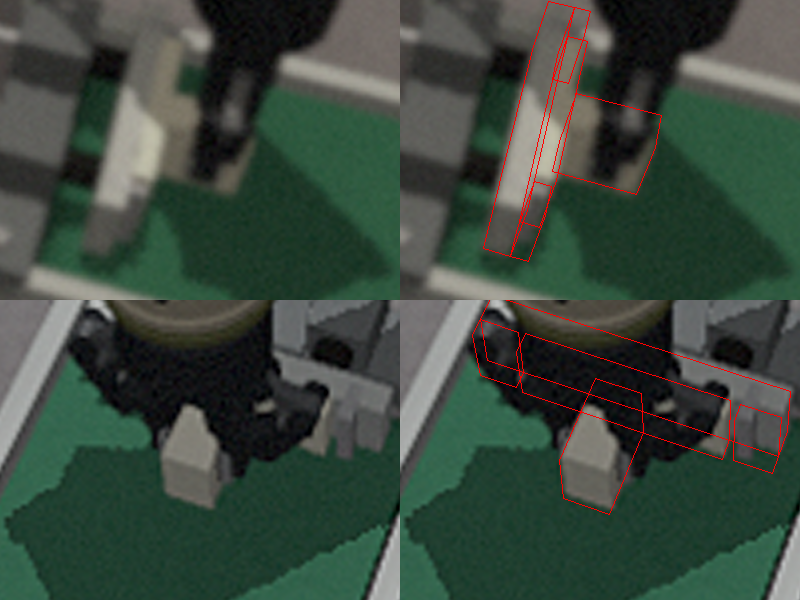

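{"fn": "jog_arm", "kwargs": {
  "translation": [
    [-0.2,-1.5,-1],
    [-0.3,-3,-1.5],
    [-0.3,-3,-1.5],
    [-0.3,-3,-1.5],
    [-0.3,-3,-1.5],
    [-0.3,-3,-1.5],
    [-0.3,-3,-1.5],
    [-0.3,-3,-1.5],
    [-0.3,-3,-1.5],
    [-0.3,-3,-1.5],
    [-0.3,-3,-1.5],
    [-0.3,-3,-1.5]
  ],
  "turn": [0,0,0,0,0,0,0,0,0,0,0,0]
}}

```text
clock: 10.8
position: [0.547, 0.2284, 0.0949]
ee_rot: [0.745, 0.667, 0.007, -0.001]
ft_force: [0.5, 9.2, 3.7]
grip_width: 0.295
```

Run:
```python
from h import *
np.set_printoptions(precision=4,suppress=True)
for i in range(6):
    p=manip.camera(("side","scene")[i%2]);s=manip.get_obs();print(s["clock"],s["position"],s["ee_rot"],s["ft_force"],s["grip_width"])
save(p,"k")
d=s["position"][:2]+.0028*np.array([-.1123,-.9937])-[.5434,.203];print(d@[-.1123,-.9937],d@[.9937,-.1123])
for r in manip.pinpoint(p,"shoe_rib"): print(r["at"],r["confidence"],atz(p,r["at"],.107))
```

```text
10.85 [0.547  0.2283 0.0948] [ 0.7451  0.6669  0.0068 -0.001 ] [-0.422   8.4004  3.0705] 0.2937794721998662
10.9 [0.5469 0.2283 0.0948] [ 0.7451  0.6669  0.0068 -0.0009] [0.1153 9.0317 3.7682] 0.2964515085205492
10.95 [0.547  0.2283 0.0948] [ 0.7451  0.6669  0.0068 -0.001 ] [-0.2461  9.6349  3.5473] 0.2975874745993834
11.0 [0.547  0.2284 0.0948] [ 0.7451  0.6669  0.0068 -0.001 ] [0.4374 9.7915 3.8078] 0.29823272251205113
11.05 [0.547  0.2283 0.0948] [ 0.7451  0.6669  0.0068 -0.0009] [-0.1568  9.1061  3.3315] 0.29662051901699144
11.1 [0.547  0.2283 0.0948] [ 0.7451  0.6669  0.0068 -0.0009] [0.7198 9.496  3.6735] 0.29464959662291335
-0.022763139066905663 0.0006930772740108455
[471.4, 219.1] 0.8 [0.5434 0.2207 0.107 ]
[195.5, 197.0] 0.78 [ 0.6426 -0.4499  0.107 ]
[228.6, 243.1] 0.77 [ 0.7557 -0.3129  0.107 ]
```

```bash
python3 -c "
from workcell import manip
print(manip.hand_in());s=manip.get_obs();print(s['clock'],s['position'],s['ft_force'])"
```

```text
the job is handed in; nothing more can be done
None
the job is handed in; nothing more can be done
```

I picked up the shoe nearest the base by its rib and pressed its flat face against the stop bar. I handed in at about 11 s, still gripping and pushing. No verdict was reported.

Last checks before handing in:
- **Push:** the wrist force along the bar was about 9 N and steady (8.4 to 9.8 N). The bar's calculated travel of about 14 mm gives about 8.5 N, well short of its 30 mm stop.
- **Position:** from the tool pose and my earlier measurements, the shoe was about 0.7 mm off centre between the lugs and about 1 mm high. The tool was square to the bar within about 0.3 degrees and tilted less than 1 degree. The overlay in the scene and side pictures taken just before the final small nudge agreed.
- **Last network reading:** in the scene picture it put the rib at (0.543, 0.221). I expected about (0.547, 0.226), so it was 5 to 6 mm off. I put that down to the network's own error.
- **Vertical force:** the final nudge added about 3.5 N upward. I took this as friction holding the shoe against the bar and left it.
- **Not re-measured:** I did not re-measure the cup and carton afterwards. The arm passed well above them.

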